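# Raise the ink cabinet's window to the marker

## Task

Open the ink cabinet: put the fingertips beneath the orange lip of its sloping window and push the window gently up until the red pointer on the window is level with the white line of the green marker on the rail, then leave it standing there and draw the hand clear. Only push from below: do not pinch the lip or touch the white guard strip on top of it. Leave the marker where it is, and leave the bottles, power unit and cup rack standing where they are.

Things in the scene. Friction and masses are not known exactly. Their poses are not given: they have to be found in the camera images.
- lip_under (a point): Centre of the flat underside of the orange lip, the ledge across the front of the sliding window: half-way along its 240 mm (y) and half-way out, 20 mm from the dark bottom rail's face and from the lip's outer edge. Axes: x into the window, square to it (forward, 40 degrees below level); y along the lip; z up the slope, 50 degrees above level, the way the window slides.
- guard_top (a point): Centre of the top of the white guard strip, 240 mm long and 9 mm thick, that lies along the top of the orange lip; it stands 30 mm out from the bottom rail, 10 mm less than the lip, and must not be touched or gripped. This point is 21 mm up the slope from the lip's underside (the lip is 12 mm thick). Axes as lip_under.
- sash (a joint): How far the window has slid up its slope, in m: 0 is fully shut, 0.22 the upper stop. Counterweighted: it neither rises nor falls by itself, has about 4 N of sliding friction and light damping, and stays where it is left; 3 to 8 N on the lip moves it. Below the lip its flat dark bottom rail goes on 50 mm down the slope with nothing standing out; then comes the cabinet's black base, its top 45 mm above the table.
- pointer (a point): Tip of the small red pointer bar (34 x 5 mm) fixed on the window at the left (+y) end of the lip, at the lip's mid-thickness; moves with the window. Axes as lip_under.
- mark_line (a point): Inner end of the white line across the green marker clip (34 mm wide, 22 mm high along the slope) on the left (+y) aluminium rail, where the pointer's tip arrives. Axes as lip_under: the pointer is level when it has the same position along z (up the slope).
- marker (a joint): Position of the marker clip along the rail, in m, on the same scale as sash: the pointer is level with the white line when the two values are equal. A stiff clip that stays where it is.
- cabinet: The clear-sided ink cabinet with aluminium frame and black base, fixed to the table: 340 mm deep (x), 420 mm wide (y), 378 mm high, origin under its centre, sloping window towards -x (the robot) with rails 30 mm wide on both sides that stand 10 mm proud of the window's mid-plane.
- amber_bottle: Loose amber ink bottle with black cap, 42 mm across, 135 mm tall, standing in front of the cabinet's left part; origin under its centre.
- blue_bottle: Loose blue ink bottle with white cap, 38 mm across, 115 mm tall, standing in front of the cabinet's right part; origin under its centre.
- power_unit: Loose black power unit, 110 x 85 x 50 mm with a knob 14 mm high on top, left of the cabinet front; origin under its centre.
- cup_rack: Loose aluminium rack, 90 x 60 x 22 mm, with six small coloured ink cups 14 mm high on top, right of the cabinet front; origin under its centre.
There are look-alikes about, which are no part of the job. There is more than one size of the amber_bottle; the one meant has the size given above.

How it is judged:
By the outcome, as a careful person would: the job done as asked, in the order asked, and still so for the second after the job is handed in, with the robot touching nothing.
It also fails if it takes over 38 s, if anything falls off the work surface, if the arm or the gripper's body presses on something with over 40 N, if the wrist force passes 120 N, or if a joint passes its speed limit or range.

## Robot

A 7-joint arm with a two-finger parallel gripper is mounted at the origin on the work surface. World frame = base frame: x ahead of the robot, y to its left, z up, the work surface at z = 0. Lengths are in m, angles in rad, forces in N, time in s.
With the tool pointing down it reaches from about 0.4 to 0.85 m from the base axis. Payload 10.4 kg.
Tool frame: the origin (TCP) lies at the very end of the fingers, on their centre line; the grasp point (between the pads) lies 19 mm behind it; z points along the fingers, y is the direction in which the jaws open and shut (so a half turn about z gives the same grasp; the last joint's range is limited). The gripper opens to 85 mm and grips with 20 to 120 N. Pads are 22 mm wide; open, the fingers measure 114 mm over their backs; the gripper's body (76 mm by 85 mm) begins 54 mm behind the grasp point. The pads swing forward as they close: fully open they stand 13 mm farther back than shut.
Start: joints at [1.297, 0.332, -0.065, 1.46, 0.022, 1.35, -0.088], TCP at [0.155, -0.605, 0.231] pointing down, gripper open.
Joint ranges: [-2.6, 2.6], [-0.5, 2.12], [-1.47, 1.34], [0.16, 2.42], [-1.27, 4.41], [0.06, 2.06], [-2.6, 2.6]. Speed limits (rad/s): [2.22, 2.22, 2.79, 2.79, 3.14, 3.14, 3.14].

## Interface

Orientations are given as a unit quaternion [x, y, z, w].
In Python, from workcell import get_obs, camera, camera_info, hand_in gives the robot as it stands.
- The arm moves only by the tool move_arm, never from a script. Its argument "moves" is a list of rows, each a list of 3 entries, a list of its own where there are three numbers: the shift along the tool's x, y, z in units of 25 mm (1.0 is 25 mm), then the turn, a rotation vector about the tool's x, y, z in degrees, then the opening, from 0 (shut) to 1 (fully open). A call has 1 to 5 rows; each row shifts and turns the commanded pose from where the row before left it, along the tool's axes as they then stand; what a row does not reach is not made up. A row lasts 1/8 s, in which the tool goes at most 62.5 mm and 10.7 degrees, less where a joint would pass 70% of its speed; a pose out of reach is approached as far as the arm can. A call is refused whole if a number of a shift passes 1 or a number of a turn 10.7, either way. A call with a gripper value outside its range is refused whole. The fingers move at their own pace and stop on an object; "squeeze" is the grip in N (left out, the last holds). Time passes only in rows, so rows that do not move let the fingers close. It gives the time, the measured TCP pose, the force and the opening at its end, in the units of the state.
- get_obs(): the state, without advancing time (a new reading comes with each control period).
- camera(name): name is "scene" or "top"; returns the picture (384x512x3 uint8, red, green, blue); there is no depth.
- camera_info(name): a dict with "fx", "fy", "cx", "cy" (pixels), "D" ([k1, k2, p1, p2, k3] as OpenCV has them; the pictures are not rectified), "origin" and "rotation" of the camera in the world. Camera axes: x right, y down, z forward; pixel columns grow to the right and rows downward; lengths in m; the calibration is good to about 2 mm. A picture is of the moment at which its call begins. camera_info takes no time and is no camera call.
- hand_in(): hands the job in, once; it reports no verdict.
The state is a dict: "clock": time; "joint_pos": joint angles; "joint_velocities": joint speeds; "tau": joint torques, N m; "position": TCP position; "ee_rot": TCP orientation; "ft_force": force on the tool from outside, world axes, zero at the start; "torque": the same for the moment, N m; "grip_width": opening from 0.0 (shut) to 1.0 (fully open).
Only numpy, scipy, OpenCV 4.12 (cv2) and the standard library are available. Lean on these libraries where they do the work, as an engineer would, in place of code of your own. Each camera call takes 0.05 s, during which the arm holds its last target. There are 200 camera calls.

## Working session

There is one attempt and no reset: what is moved stays moved. The work goes in short steps, Python scripts to look and compute and a tool call to move; the robot and the scene stay as the last step left them, time stands still between calls to the robot, and variables do not carry over. Pictures are saved under pics/ and viewed, about 8 in all and at most 12, crops included, and the job is handed in when it is done.

Besides the shell and the picture viewer there is one more tool, called after "Call:" by a JSON object that holds its "op" and its "data". move_arm: Moves the arm, as the interface text tells. Its arguments: {"type":"object","properties":{"moves":{"type":"array","items":{"type":"array"}},"squeeze":{"type":"number"}},"required":["moves"]}

```bash
mkdir -p pics; python3 - <<'E'
from workcell import *
import cv2
for n in("scene","top"):
    cv2.imwrite(f"pics/{n}0.png",cv2.cvtColor(camera(n),cv2.COLOR_RGB2BGR))
    print(camera_info(n))
o=get_obs();print(o)
E
```

```text
{'fx': 420.2551442432665, 'fy': 420.2551442432665, 'cx': 257.9503445880972, 'cy': 189.5132117768054, 'D': array([0.00426017, 0.        , 0.        , 0.        , 0.        ]), 'origin': array([ 0.85667208, -0.73378602,  0.8757948 ]), 'rotation': array([ 0.90136781,  0.18462437, -0.08268559, -0.38290078])}
{'fx': 374.11599871309926, 'fy': 374.11599871309926, 'cx': 256.17280463007137, 'cy': 192.005754001922, 'D': array([-0.10243065,  0.        ,  0.        ,  0.        ,  0.        ]), 'origin': array([0.3360988 , 0.02643443, 1.18736406]), 'rotation': array([ 0.70993529, -0.69866357,  0.07042689, -0.05386232])}
{'clock': 0.1, 'joint_pos': array([ 1.29738134,  0.33279805, -0.06470771,  1.46080123,  0.02160109,
        1.34989067, -0.08850375]), 'joint_velocities': array([ 0.00076877, -0.00022905, -0.00041745, -0.00252007,  0.00102996,
       -0.00016401, -0.00046676]), 'tau': array([ 6.83282760e-04, -6.26746988e+01,  4.86849924e-02, -3.92432141e+01,
        1.63754466e-02,  6.82978687e-03,  3.19581886e-05]), 'position': array([ 0.15504743, -0.60514513,  0.23062893]), 'ee_rot': array([ 9.92145238e-01,  1.25089830e-01, -1.00214456e-04, -5.92515649e-04]), 'ft_force': array([-0.29585173,  1.86371456,  1.08649228]), 'torque': array([0.03011627, 0.00557442, 0.03380385]), 'grip_width': 1.001392206248968}
```

View pics/scene0.png

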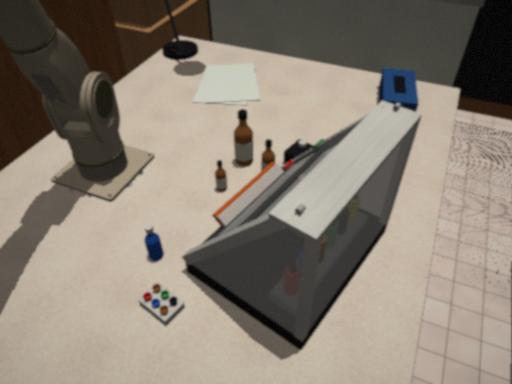

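View pics/top0.png

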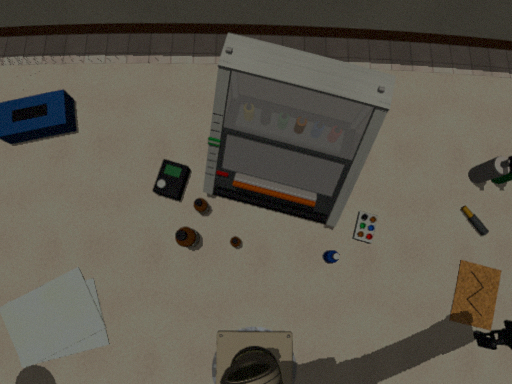

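The scene view shows the cabinet with its orange lip at (215,218)–(272,168). In the top view the lip is at (233,185)–(315,202), the red pointer at (223,173) and the green marker at (214,142). Amber-like bottles are at (187,237) large, (201,206) middle and (236,242) small. I'll enlarge both views.

```bash
python3 - <<'E'
import cv2
a=cv2.imread("pics/top0.png")[120:260,165:375]
cv2.imwrite("pics/t1.png",cv2.resize(a,None,fx=3.8,fy=3.8,interpolation=cv2.INTER_CUBIC))
a=cv2.imread("pics/scene0.png")[100:250,185:385]
cv2.imwrite("pics/s1.png",cv2.resize(a,None,fx=4,fy=4,interpolation=cv2.INTER_CUBIC))
E
```

```text
(no output)
```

View pics/t1.png

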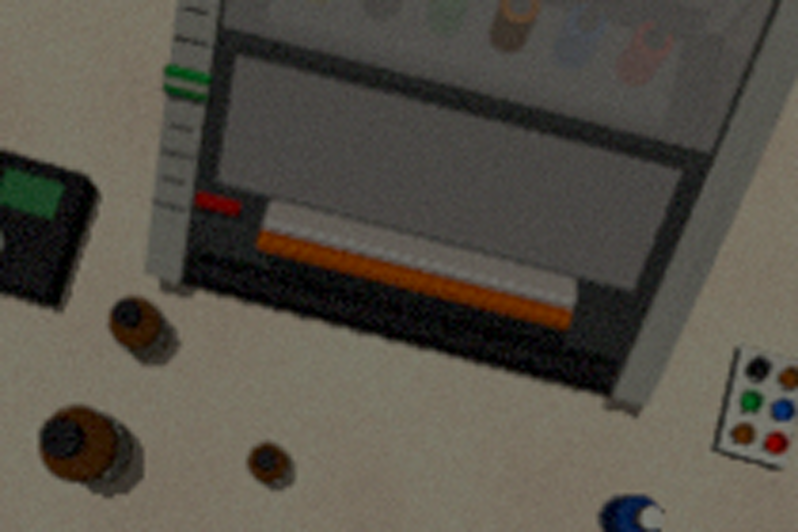

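View pics/s1.png

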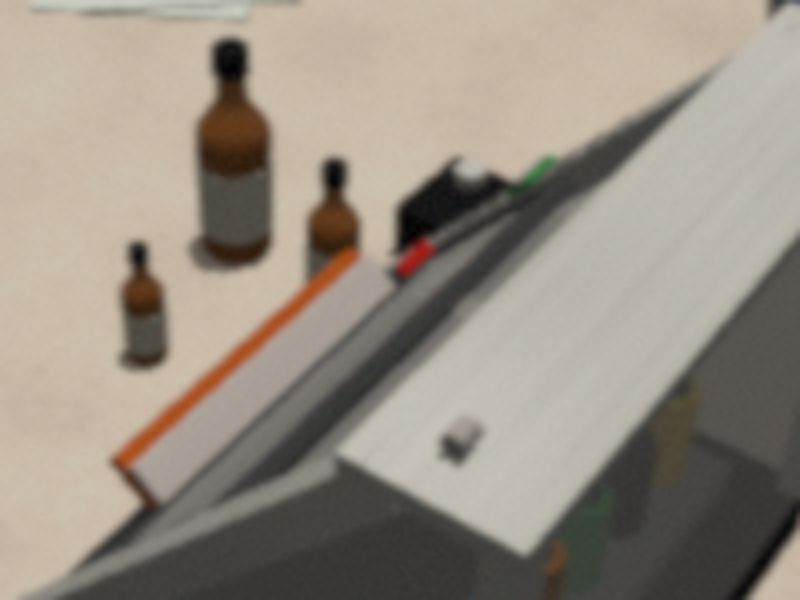

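```bash
cat > h.py <<'E'
from workcell import *
import numpy as np, cv2
from scipy.spatial.transform import Rotation as R
def ray(n,uv):
    i=camera_info(n);K=np.array([[i['fx'],0,i['cx']],[0,i['fy'],i['cy']],[0,0,1]])
    p=cv2.undistortPoints(np.array([[uv]],float),K,i['D'])[0,0]
    d=R.from_quat(i['rotation']).apply([*p,1]);return i['origin'],d/np.linalg.norm(d)
T=lambda u,v:((u+.5)/3.8-.5+165,(v+.5)/3.8-.5+120)
S=lambda u,v:((u+.5)/4-.5+185,(v+.5)/4-.5+100)
def tri(t,s):
    a,d=ray("top",t);b,e=ray("scene",s)
    k=np.linalg.lstsq(np.c_[d,-e],b-a,rcond=None)[0]
    p,q=a+d*k[0],b+e*k[1];return (p+q)/2,np.linalg.norm(p-q)
def onplane(n,uv,p0,nn):
    a,d=ray(n,uv);return a+d*((p0-a)@nn)/(d@nn)
def proj(n,P):
    i=camera_info(n);K=np.array([[i['fx'],0,i['cx']],[0,i['fy'],i['cy']],[0,0,1]])
    r=R.from_quat(i['rotation']).inv()
    return cv2.projectPoints(r.apply(np.atleast_2d(P)-i['origin']),np.zeros(3),np.zeros(3),K,i['D'])[0][:,0]
E
python3 - <<'E'
from h import *
np.set_printoptions(precision=4,suppress=True)
L,eL=tri(T(257,247),S(353,250));Rr,eR=tri(T(570,328),S(114,460))
print("L",L,eL,"R",Rr,eR,"len",np.linalg.norm(L-Rr),"yaw",np.degrees(np.arctan2(-(L-Rr)[0],(L-Rr)[1])))
print("ptr",tri(T(196,201),S(430,243)))
up=np.array([0,0,1.])
z=lambda h:np.array([0,0,h])
for nm,t,h in [("baseL",T(185,287),.045),("baseR",T(612,393),.045),("amberM",T(128,312),.135),("amberL",T(63,438),.19),("amberS",T(266,458),.095),("blue cap",T(652,517),.115),("rack",T(762,372),.036),("pu corner",T(65,308),.0),("rackcorner",T(715,448),.0)]:
    print(nm,onplane("top",t,z(h),up))
for nm,s in[("amberM base",(325,285)),("amberL base",(236,250)),("amberS base",(144,357))]:
    print(nm,onplane("scene",S(*s),z(0),up))
E
```

```text
L [0.5437 0.0726 0.1457] 0.004879768998103038 R [ 0.4861 -0.1612  0.1474] 0.004388141704091958 len 0.24074899049246637 yaw -13.84546468751144
ptr (array([0.5822, 0.1207, 0.1271]), np.float64(0.004556052170429988))
baseL [0.5272 0.1334 0.045 ]
baseR [ 0.4462 -0.2148  0.045 ]
amberM [0.4924 0.167  0.135 ]
amberL [0.3944 0.2017 0.19  ]
amberS [0.3876 0.0627 0.095 ]
blue cap [ 0.3461 -0.2292  0.115 ]
rack [ 0.4659 -0.3427  0.036 ]
pu corner [0.5149 0.2385 0.    ]
rackcorner [ 0.4051 -0.3116  0.    ]
amberM base [0.4791 0.1874 0.    ]
amberL base [0.3966 0.1989 0.    ]
amberS base [0.3849 0.0587 0.    ]
```

Call:
{"op": "move_arm", "data": {"moves": [[[0.9, -1, -0.8], [0, 0, 0], 0], [[0.9, -1, -0.8], [0, 0, 0], 0], [[0.9, -1, -0.8], [0, 0, 0], 0], [[0.9, -1, -0.8], [0, 0, 0], 0], [[0.9, -1, -0.8], [0, 0, 0], 0]], "squeeze": 20}}

```text
clock: 0.72
position: [0.2334, -0.4553, 0.3317]
ee_rot: [0.992, 0.125, -0.0, -0.0]
ft_force: [0.6, -0.6, -0.5]
grip_width: 0.004
```

```bash
cat > log.py <<'E'
from workcell import *
import json
o=get_obs();open("log.txt","a").write(json.dumps([list(o[k]) for k in("joint_pos","position","ee_rot")])+"\n")
print(o["clock"],o["joint_pos"].round(3),o["position"].round(4),o["ee_rot"].round(3),o["grip_width"],o["ft_force"].round(1))
E
python3 log.py
```

```text
0.725 [ 1.162  0.054 -0.161  1.581  0.009  1.508 -0.319] [ 0.2334 -0.4553  0.3317] [ 0.992  0.125 -0.    -0.   ] 0.003578920239246729 [ 0.6 -0.6 -0.5]
```

Call:
{"op": "move_arm", "data": {"moves": [[[0.9, -1, 0], [0, 4, 5.6], 0], [[0.9, -1, 0], [0, 4, 5.6], 0], [[0.9, -1, 0], [0, 4, 5.6], 0], [[0.9, -0.5, 0], [0, 4, 5.6], 0], [[0.5, -0.5, 0], [0, 4, 5.6], 0]]}}

```text
clock: 1.35
position: [0.3249, -0.3496, 0.3455]
ee_rot: [0.978, -0.12, 0.172, -0.022]
ft_force: [-0.7, 0.7, 0.0]
grip_width: -0.004
```

```bash
python3 log.py
```

```text
1.35 [ 1.157 -0.18  -0.201  1.813 -0.33   1.313 -0.806] [ 0.3249 -0.3496  0.3455] [ 0.978 -0.12   0.172 -0.022] -0.004046389631578106 [-0.7  0.7  0. ]
```

```bash
cat > kin.py <<'E'
import json,itertools,numpy as np
from scipy.optimize import least_squares
from scipy.spatial.transform import Rotation as R
ax='zyzyzyz'
def fk(q,s,off,p,tool):
    # p: link vectors (x,z) after each of base, j2, j4, j6 
    r=R.identity();x=np.array([0,0,p[0]])
    for i in range(7):
        r=r*R.from_euler(ax[i],s[i]*q[i]+off[i])
        if i==2: x=x+r.apply([p[4],0,p[1]])
        if i==4: x=x+r.apply([p[5],0,p[2]])
        if i==6: x=x+r.apply([0,0,p[3]])
        if i==5: x=x+r.apply([p[6],0,0])
    return x,r*tool
E
python3 - <<'E'
from kin import *
D=[json.loads(l) for l in open("log.txt")]
D.append([[1.29738134,0.33279805,-0.06470771,1.46080123,0.02160109,1.34989067,-0.08850375],[0.15504743,-0.60514513,0.23062893],[.992145238,.12508983,-1.00214456e-4,-5.92515649e-4]])
best=[]
for s1,s3,s5,s7 in itertools.product([1,-1],repeat=4):
  for k1,k5,k7 in itertools.product(range(2),range(2),range(4)):
    s=[s1,1,s3,1,s5,1,s7];off=[k1*np.pi,0,0,0,k5*np.pi,0,k7*np.pi/2]
    for s4,s6 in itertools.product([1,-1],repeat=2):
      ss=s.copy();ss[3]=s4;ss[5]=s6
      e=sum((R.from_quat(d[2]).inv()*fk(d[0],ss,off,np.zeros(7),R.identity())[1]).magnitude() for d in D)
      best.append((e,ss,off))
best.sort(key=lambda b:b[0])
for b in best[:4]:
  f=lambda p:np.concatenate([fk(d[0],b[1],b[2],p,R.identity())[0]-d[1] for d in D])
  r=least_squares(lambda p:np.r_[f(p),1e-4*p],[.3,.4,.4,.3,0,0,0]);print(b[0],b[1],np.round(b[2],2),r.x.round(4),abs(f(r.x)).max())
E
```

```text
1.0731704441210279e-08 [-1, 1, -1, 1, -1, -1, -1] [0.   0.   0.   0.   3.14 0.   4.71] [0.145  0.4144 0.4469 0.2936 0.0234 0.0961 0.0113] 0.04472708876087372
1.0731704510032091e-08 [-1, 1, -1, 1, -1, 1, -1] [0.   0.   0.   0.   0.   0.   1.57] [ 0.145   0.4144  0.4469  0.2936  0.0234 -0.0961 -0.0113] 0.0447270889337508
0.46072912506466657 [-1, 1, -1, 1, 1, -1, -1] [3.14 0.   0.   0.   3.14 0.   1.57] [ 0.5912 -0.2553 -0.3679 -0.1341  0.6389 -0.1299 -0.7579] 0.039471969343512936
0.4607291250646666 [-1, 1, -1, 1, 1, 1, -1] [3.14 0.   0.   0.   0.   0.   4.71] [ 0.5912 -0.2553 -0.3679 -0.1341  0.6389  0.1299  0.7579] 0.039471970154260266
```

Call:
{"op": "move_arm", "data": {"moves": [[[0.3, -1, -0.3], [0, 5, 0], 0], [[0.3, -1, -0.3], [0, 5, 0], 0], [[0.3, -1, -0.3], [0, 5, 0], 0]]}}

```text
clock: 1.72
position: [0.3515, -0.2817, 0.3814]
ee_rot: [0.947, -0.121, 0.298, -0.006]
ft_force: [-0.0, -0.1, 0.1]
grip_width: 0.0
```

```bash
python3 log.py
```

```text
1.725 [ 1.13  -0.425 -0.173  2.    -0.557  1.184 -0.752] [ 0.3515 -0.2817  0.3814] [ 0.947 -0.121  0.298 -0.006] 0.00040134912282221654 [-0.  -0.1  0.1]
```

Call:
{"op": "move_arm", "data": {"moves": [[[0, -1, 0], [0, 5, 0], 0], [[0, -1, 0], [0, 5, 0], 0], [[0, -1, 0], [0, 5, 0], 0]]}}

```text
clock: 2.1
position: [0.4048, -0.2463, 0.3575]
ee_rot: [0.911, -0.121, 0.394, -0.023]
ft_force: [0.8, 0.4, -0.3]
grip_width: -0.001
```

```bash
python3 log.py
```

```text
2.1 [ 1.369 -0.499 -0.384  2.168 -0.942  1.06  -0.528] [ 0.4048 -0.2463  0.3575] [ 0.911 -0.121  0.394 -0.023] -0.0008802210644503453 [ 0.8  0.4 -0.3]
```

```bash
cat > kin2.py <<'E'
import json,numpy as np
from scipy.spatial.transform import Rotation as R
from scipy.optimize import least_squares
S=[-1,1,-1,1,-1,1,-1];O=[0,0,0,0,0,0,np.pi/2]
def rots(q):
    r=R.identity();o=[]
    for i in range(7): r=r*R.from_euler('zyzyzyz'[i],S[i]*q[i]+O[i]);o.append(r.as_matrix())
    return o
D=[json.loads(l) for l in open("log.txt")]
D.append([[1.29738134,0.33279805,-0.06470771,1.46080123,0.02160109,1.34989067,-0.08850375],[0.15504743,-0.60514513,0.23062893],[.992145238,.12508983,-1.00214456e-4,-5.92515649e-4]])
# rows: base z, then links after each joint
A=lambda q:np.hstack([np.array([[0],[0],[1.]])]+rots(q))
M=np.vstack([A(d[0]) for d in D]);y=np.hstack([d[1] for d in D])
p0=np.zeros(22);p0[0]=.3
for i,z in((3,.4),(5,.4),(7,.3)): p0[1+3*(i-1)+2]=z
w=np.full(22,.02);w[[0,9,15,21]]=.3  # prior sigmas
w[16]=.1;w[17]=.1
W=np.diag(w);N=M@W
P=p0+W@(N.T@np.linalg.solve(N@N.T+1e-7*np.eye(len(y)),y-M@p0))
fk=lambda q:(A(q)@P,rots(q)[6])
lo=np.array([-2.6,-.5,-1.47,.16,-1.27,.06,-2.6]);hi=np.array([2.6,2.12,1.34,2.42,4.41,2.06,2.6])
def ik(pos,Rm,q0,n=12,seed=0):
    rng=np.random.default_rng(seed);best=None
    def f(q):
        x,r=fk(q);return np.r_[(x-pos)*5,(R.from_matrix(Rm.T@r)).as_rotvec()*1,1e-3*(q-q0)]
    for k in range(n):
        g=np.clip(np.array(q0)+(rng.normal(0,.6,7) if k else 0),lo+.03,hi-.03)
        s=least_squares(f,g,bounds=(lo+.02,hi-.02))
        if best is None or s.cost<best.cost:best=s
    x,r=fk(best.x);return best.x,np.linalg.norm(x-pos),np.degrees(R.from_matrix(Rm.T@r).magnitude())
E
python3 - <<'E'
from kin2 import *
np.set_printoptions(precision=3,suppress=True)
print(P, abs(M@P-y).max())
a=np.radians(-13.85);f=np.array([np.cos(a),np.sin(a),0]);yw=np.array([-np.sin(a),np.cos(a),0]);u=np.array([0,0,1.])
c,s=np.cos(np.radians(40)),np.sin(np.radians(40))
xw=f*c-u*s;zw=f*s+u*c
lip=np.array([.530,-.048,.134])
q0=D[-2][0]
for dy in(0,):
 for phi in(-60,-45,-30,-15,0,15,30,45,60):
  d=np.cos(np.radians(phi))*xw+np.sin(np.radians(phi))*yw
  for sg in(1,-1):
    xt=zw*sg;Rm=np.c_[xt,np.cross(d,xt),d]
    for up in(-.02,.10):
      q,e,r=ik(lip+zw*up+.012*xw+dy*yw,Rm,q0,6)
      print(phi,sg,up,round(e*1000,1),round(r,1),q.round(2))
E
```

```text
[ 0.259  0.001 -0.01  -0.    -0.001 -0.01   0.     0.003 -0.011  0.449
  0.001 -0.011  0.    -0.001 -0.     0.486 -0.    -0.002  0.    -0.
 -0.     0.344] 1.5898475481057606e-05
-60 1 -0.02 77.2 35.9 [ 1.24 -0.48 -1.45  2.27  0.39  0.64 -2.58]
-60 1 0.1 75.8 32.8 [ 1.32 -0.48 -1.45  2.13  0.5   0.67 -2.58]
-60 -1 -0.02 0.0 0.0 [-0.28  0.66 -0.38  1.9   1.18  1.7  -0.46]
-60 -1 0.1 0.0 0.0 [-0.23  0.58 -0.36  1.74  1.24  1.72 -0.21]
-45 1 -0.02 57.4 25.4 [ 1.25 -0.48 -1.45  2.3   0.39  0.52 -2.58]
-45 1 0.1 55.7 21.9 [ 1.34 -0.48 -1.45  2.15  0.48  0.56 -2.58]
-45 -1 -0.02 0.0 0.0 [-0.12  0.49 -0.55  2.09  1.29  1.5  -0.47]
-45 -1 0.1 0.0 0.0 [-0.03  0.41 -0.55  1.92  1.29  1.49 -0.2 ]
-30 1 -0.02 37.7 15.5 [ 1.26 -0.48 -1.45  2.35  0.39  0.36 -2.58]
-30 1 0.1 35.6 11.6 [ 1.36 -0.48 -1.45  2.19  0.47  0.42 -2.58]
-30 -1 -0.02 0.0 0.0 [ 0.13  0.3  -0.74  2.27  1.39  1.22 -0.46]
-30 -1 0.1 0.0 0.0 [ 0.25  0.23 -0.75  2.08  1.32  1.17 -0.15]
-15 1 -0.02 21.7 6.3 [ 1.29 -0.47 -1.45  2.4   0.41  0.2  -2.58]
-15 1 0.1 12.7 3.2 [ 1.38 -0.39 -1.45  2.22  0.54  0.29 -2.58]
-15 -1 -0.02 0.4 0.2
[... 658 characters left out ...]
 0.25  0.19]
30 1 0.1 0.0 0.0 [ 1.74  0.23 -1.42  2.21 -1.25  0.46 -0.11]
30 -1 -0.02 23.0 4.8 [ 1.79  0.82 -1.45  2.35 -0.35  0.13  2.58]
30 -1 0.1 1.8 0.6 [-1.09 -0.48  1.32  2.3  -0.7   0.26  2.58]
45 1 -0.02 0.0 0.0 [ 1.57  0.52 -1.05  2.29 -1.25  0.64  0.29]
45 1 0.1 0.0 0.0 [ 1.32  0.32 -0.87  2.1  -1.25  0.8   0.02]
45 -1 -0.02 0.0 0.0 [ 1.86  1.03 -1.45  2.29 -0.16  0.33  2.56]
45 -1 0.1 3.4 1.9 [ 1.71  0.77 -1.45  2.06 -0.46  0.51  2.58]
60 1 -0.02 0.0 0.0 [ 1.18  0.58 -0.58  2.13 -1.21  1.04  0.33]
60 1 0.1 0.0 0.0 [ 1.1   0.48 -0.59  1.95 -1.19  1.1   0.06]
60 -1 -0.02 0.0 0.0 [ 1.83  1.38 -1.44  2.11  0.17  0.64  2.42]
60 -1 0.1 0.0 0.0 [ 1.67  1.1  -1.45  1.93 -0.21  0.7   2.54]
```

Call:
{"op": "move_arm", "data": {"moves": [[[0, 0, 0], [0, -9.3, 0], 0], [[0, 0, 0], [0, -9.3, 0], 0], [[0, 0, 0], [0, -9.3, 0], 0], [[0, 0, 0], [0, -9.3, 0], 0], [[0, 0, 0], [0, -9.3, 0], 0]]}}

```text
clock: 2.72
position: [0.4042, -0.2466, 0.3583]
ee_rot: [0.992, -0.102, -0.001, -0.068]
ft_force: [-0.2, 0.8, -0.0]
grip_width: -0.004
```

Call:
{"op": "move_arm", "data": {"moves": [[[0, 0, 0], [0, 0, -10], 0], [[0, 0, 0], [0, 0, -10], 0], [[0, 0, 0], [0, 0, -10], 0], [[0, 0, 0], [0, 0, -10], 0], [[0, 0, 0], [0, 0, -10], 0]]}}

```text
clock: 3.35
position: [0.4042, -0.2458, 0.3573]
ee_rot: [0.941, 0.331, 0.03, -0.062]
ft_force: [0.3, 0.6, 0.2]
grip_width: -0.0
```

Call:
{"op": "move_arm", "data": {"moves": [[[0, 0, 0], [0, 0, -10], 0], [[0, 0, 0], [0, 0, -10], 0], [[0, 0, 0], [0, 0, -10], 0], [[0, 0, 0], [0, 0, -10], 0], [[0, 0, 0], [0, 0, -10], 0]]}}

```text
clock: 3.98
position: [0.4042, -0.2458, 0.3573]
ee_rot: [0.713, 0.697, 0.053, -0.043]
ft_force: [-0.3, -0.7, 0.4]
grip_width: -0.002
```

```bash
python3 log.py; cat > geo.py <<'E'
from kin2 import *
np.set_printoptions(precision=3,suppress=True)
a=np.radians(-13.85);f=np.array([np.cos(a),np.sin(a),0]);yw=np.array([-np.sin(a),np.cos(a),0]);u=np.array([0,0,1.])
c,s=np.cos(np.radians(40)),np.sin(np.radians(40))
xw=f*c-u*s;zw=f*s+u*c
lip=np.array([.530,-.048,.134])
def Rt(phi,psi=0):  # psi: tip raised relative to the lip plane
    ph,ps=np.radians([phi,psi]);d=np.cos(ph)*xw+np.sin(ph)*yw
    d2=np.cos(ps)*d+np.sin(ps)*zw;x=-(np.cos(ps)*zw-np.sin(ps)*d)
    return np.c_[x,np.cross(d2,x),d2]
E
python3 - <<'E'
from geo import *
q0=np.array([.13,.3,-.74,2.27,1.39,1.22,-.46])
for phi in(-22,-26,-30,-35):
 for ps in(0,6):
  for up in(-.04,-.015,.05,.12):
   for out in(0,-.09):
    q,e,r=ik(lip+zw*up+(.008+out)*xw,Rt(phi,ps),q0,3)
    print(phi,ps,up,out,round(e*1000,1),round(r,1),q.round(2))
E
```

```text
3.975 [ 1.481  0.074 -0.978  1.543 -0.065  1.609  0.479] [ 0.4042 -0.2458  0.3573] [ 0.713  0.697  0.053 -0.043] -0.0017843072577075384 [-0.3 -0.7  0.4]
-22 0 -0.04 0 0.0 0.0 [ 0.18  0.18 -0.75  2.38  1.44  1.01 -0.5 ]
-22 0 -0.04 -0.09 5.1 2.5 [ 0.93 -0.48 -1.44  2.4   0.69  0.67  0.05]
-22 0 -0.015 0 0.0 0.0 [ 0.2   0.15 -0.74  2.35  1.41  0.98 -0.42]
-22 0 -0.015 -0.09 0.9 0.4 [ 0.88 -0.48 -1.34  2.4   0.71  0.64  0.09]
-22 0 0.05 0 0.0 0.0 [ 0.24  0.1  -0.7   2.24  1.32  0.94 -0.22]
-22 0 0.05 -0.09 0.0 0.0 [ 0.08 -0.18 -0.61  2.32  1.03  0.94 -0.02]
-22 0 0.12 0 0.0 0.0 [ 0.27  0.08 -0.67  2.11  1.24  0.92 -0.03]
-22 0 0.12 -0.09 0.0 0.0 [ 0.12 -0.17 -0.56  2.18  0.99  0.95  0.15]
-22 6 -0.04 0 1.1 0.5 [ 0.76  0.8  -1.45  2.4   1.87  1.64 -0.51]
-22 6 -0.04 -0.09 10.9 5.4 [ 0.72  0.04 -1.45  2.4   1.22  1.16 -0.41]
-22 6 -0.015 0 0.0 0.0 [ 0.16  0.2  -0.74  2.4   1.56  1.08 -0.58]
-22 6 -0.015 -0.09 7.0 3.4 [ 0.86 -0.29 -1.45  2.4   1.03  0.85 -0.23]
-22 6 0.05 0 0.0 0.0 [ 0.21  0.12 -0.71  2.3   1.49  0.99 -0.4 ]
-22 6 0.05 -0.09 0.0 0.0 [ 0.09 -0.18 -0.67  2.38  1.18  0.96 -0.
[... 2689 characters left out ...]
 2.19  1.12  1.31 -0.17]
-35 0 0.12 0 0.0 0.0 [ 0.18  0.28 -0.71  1.99  1.3   1.3  -0.12]
-35 0 0.12 -0.09 0.0 0.0 [ 0.17  0.05 -0.74  2.06  1.12  1.3  -0.01]
-35 6 -0.04 0 0.0 0.0 [-0.    0.44 -0.71  2.27  1.47  1.42 -0.62]
-35 6 -0.04 -0.09 0.0 0.0 [ 0.01  0.2  -0.86  2.36  1.24  1.43 -0.54]
-35 6 -0.015 0 0.0 0.0 [ 0.03  0.4  -0.71  2.25  1.46  1.4  -0.56]
-35 6 -0.015 -0.09 0.0 0.0 [ 0.04  0.16 -0.85  2.33  1.24  1.4  -0.46]
-35 6 0.05 0 0.0 0.0 [ 0.09  0.33 -0.71  2.16  1.44  1.35 -0.39]
-35 6 0.05 -0.09 0.0 0.0 [ 0.1   0.08 -0.8   2.25  1.23  1.35 -0.29]
-35 6 0.12 0 0.0 0.0 [ 0.14  0.29 -0.69  2.05  1.42  1.31 -0.23]
-35 6 0.12 -0.09 0.0 0.0 [ 0.15  0.05 -0.75  2.13  1.23  1.31 -0.12]
```

Call:
{"op": "move_arm", "data": {"moves": [[[1, 0, 0], [0, 0, 0], 0], [[1, 0, 0], [0, 0, 0], 0], [[1, 0, 0], [0, 0, 0], 0], [[1, 0, 0], [0, 0, 0], 0], [[1, 0, 0], [0, 0, 0], 0]]}}

```text
clock: 4.6
position: [0.4076, -0.1212, 0.3745]
ee_rot: [0.715, 0.695, 0.053, -0.043]
ft_force: [-0.6, -0.3, -0.2]
grip_width: -0.0
```

Call:
{"op": "move_arm", "data": {"moves": [[[1, 0, 0], [0, 0, 0], 0], [[1, 0, 0], [0, 0, 0], 0], [[1, 0, 0], [0, 0, 0], 0], [[1, 0, 0], [0, 0, 0], 0], [[1, 0, 0], [0, 0, 0], 0]]}}

```text
clock: 5.22
position: [0.4112, 0.0033, 0.3918]
ee_rot: [0.715, 0.695, 0.053, -0.043]
ft_force: [0.8, 0.1, -0.0]
grip_width: -0.001
```

```bash
python3 log.py; cat >> geo.py <<'E'
def plan(pos,Rm):
    from workcell import get_obs
    o=get_obs();r=R.from_quat(o["ee_rot"]).as_matrix()
    rel=R.from_matrix(r.T@Rm).as_rotvec(degrees=True)
    print("q",o["joint_pos"].round(2),"tool shift(25mm) before turn",(r.T@(pos-o["position"])/.025).round(2),"after turn",(Rm.T@(pos-o["position"])/.025).round(2),"turn",rel.round(1),np.linalg.norm(rel).round(1),"F",o["ft_force"].round(1),"clk",o["clock"])
E
python3 - <<'E'
from geo import *
Rm=Rt(-32);p=lip+.004*xw-.035*zw-.10*Rm[:,2];print(p)
plan(p,Rm)
E
```

```text
5.225 [ 1.384 -0.325 -1.052  1.647 -0.417  1.685  0.289] [0.4112 0.0033 0.3918] [ 0.715  0.695  0.053 -0.043] -0.0014008668011920528 [ 0.8  0.1 -0. ]
[0.461 0.024 0.159]
q [ 1.38 -0.32 -1.05  1.65 -0.42  1.68  0.29] tool shift(25mm) before turn [-0.41  1.85  9.36] after turn [6.02 4.95 5.53] turn [ -3.1 -66.  -58.6] 88.3 F [ 0.8  0.1 -0. ] clk 5.225
```

Call:
{"op": "move_arm", "data": {"moves": [[[0, 0.4, 0.4], [-0.3, -7.3, -6.5], 0], [[0, 0.4, 0.4], [-0.3, -7.3, -6.5], 0], [[0, 0.4, 0.4], [-0.3, -7.3, -6.5], 0], [[0, 0.4, 0.4], [-0.3, -7.3, -6.5], 0], [[0, 0, 0], [-0.3, -7.3, -6.5], 0]]}}

```text
clock: 5.85
position: [0.4525, 0.0062, 0.3527]
ee_rot: [0.475, 0.843, -0.153, 0.201]
ft_force: [0.1, 0.4, -0.3]
grip_width: 0.002
```

```bash
python3 log.py; python3 - <<'E'
from geo import *
Rm=Rt(-32);p=lip+.004*xw-.035*zw-.10*Rm[:,2]
plan(p,Rm)
E
```

```text
5.85 [ 1.151 -0.478 -1.211  1.785  0.034  1.352  0.479] [0.4525 0.0062 0.3527] [ 0.475  0.843 -0.153  0.201] 0.0016590382544500353 [ 0.1  0.4 -0.3]
q [ 1.15 -0.48 -1.21  1.78  0.03  1.35  0.48] tool shift(25mm) before turn [4.11 1.15 6.5 ] after turn [5.83 3.34 3.92] turn [ -1.5 -29.3 -25.8] 39.1 F [ 0.1  0.4 -0.3] clk 5.85
```

Call:
{"op": "move_arm", "data": {"moves": [[[0.4, 0.2, 0.9], [-0.3, -5.9, -5.2], 0], [[0.5, 0.3, 0.9], [-0.3, -5.9, -5.2], 0], [[0.6, 0.3, 0.8], [-0.3, -5.9, -5.2], 0], [[0.7, 0.3, 0.7], [-0.3, -5.9, -5.2], 0], [[0.7, 0.3, 0.6], [-0.3, -5.9, -5.2], 0]]}}

```text
clock: 6.48
position: [0.459, 0.003, 0.2343]
ee_rot: [0.218, 0.853, -0.292, 0.374]
ft_force: [0.4, -0.6, 0.9]
grip_width: 0.003
```

```bash
python3 log.py; python3 - <<'E'
from geo import *
Rm=Rt(-32);p=lip+.004*xw-.035*zw-.10*Rm[:,2]
plan(p,Rm)
E
```

```text
6.475 [ 0.939 -0.5   -1.469  2.219  0.612  0.942  0.161] [0.459  0.003  0.2343] [ 0.218  0.853 -0.292  0.374] 0.0025388351975145092 [ 0.4 -0.6  0.9]
q [ 0.94 -0.5  -1.47  2.22  0.61  0.94  0.16] tool shift(25mm) before turn [2.38 1.65 1.14] after turn [2.39 1.67 1.12] turn [ 0.7 -0.   0. ] 0.7 F [ 0.4 -0.6  0.9] clk 6.475
```

Call:
{"op": "move_arm", "data": {"moves": [[[0.8, 0.55, 0.3], [0, 0, 0], 0], [[0.8, 0.55, 0.3], [0, 0, 0], 0], [[0.8, 0.55, 0.4], [0, 0, 0], 0], [[0, 0, 0], [0, 0, 0], 0]]}}

```text
clock: 6.98
position: [0.4313, 0.0043, 0.1934]
ee_rot: [0.213, 0.861, -0.274, 0.372]
ft_force: [-0.1, 1.1, -0.1]
grip_width: -0.006
```

```bash
python3 log.py; python3 - <<'E'
from geo import *
import cv2
from workcell import *
Rm=Rt(-32);p=lip+.004*xw-.035*zw-.10*Rm[:,2]
plan(p,Rm)
t=camera("top")[110:270,160:350];s=camera("scene")[90:250,130:320]
im=np.hstack([cv2.resize(t,(570,480),interpolation=3)[:, :400],cv2.resize(s,(475,400),interpolation=3)[:400,:400] if 0 else cv2.resize(s,(570,480),interpolation=3)[:,170:570]])
cv2.imwrite("pics/b.png",im[:,:,::-1])
E
```

```text
6.975 [ 0.86  -0.499 -1.468  2.314  0.608  0.891  0.076] [0.4313 0.0043 0.1934] [ 0.213  0.861 -0.274  0.372] -0.006429061484557272 [-0.1  1.1 -0.1]
q [ 0.86 -0.5  -1.47  2.31  0.61  0.89  0.08] tool shift(25mm) before turn [0.42 1.69 0.91] after turn [0.43 1.73 0.82] turn [ 2.9 -0.9  0. ] 3.0 F [-0.1  1.1 -0.1] clk 6.975
```

View pics/b.png

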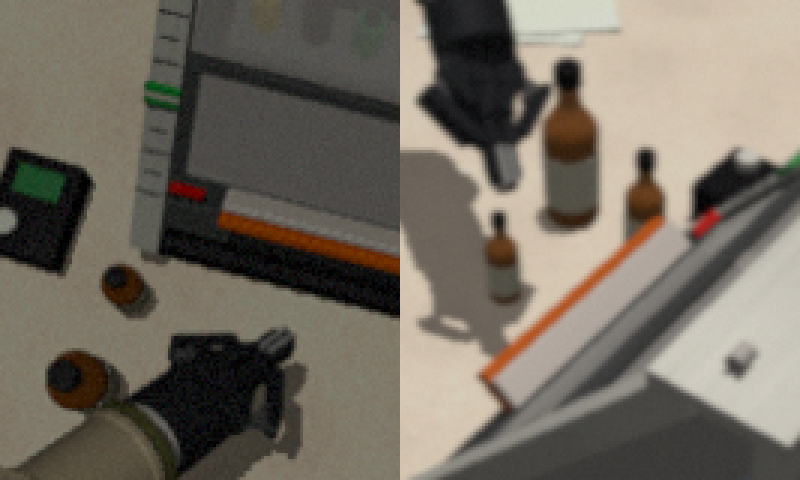

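The top half shows the gripper at (280,345), in front of the lip and clear of the bottles. It sits at the elbow's limits, and moving forward frees them. The finger is already about 24 mm below the lip plane.

Call:
{"op": "move_arm", "data": {"moves": [[[0.1, 0.5, 0.4], [0, 0, 0], 0], [[0.1, 0.6, 0.4], [0, 0, 0], 0], [[0.1, 0.6, 0.4], [0.5, 0, 0], 0], [[0, 0, 0], [0, 0, 0], 0]]}}

```text
clock: 7.58
position: [0.4435, -0.0, 0.1883]
ee_rot: [0.21, 0.866, -0.262, 0.371]
ft_force: [-0.1, -0.2, -0.9]
grip_width: 0.001
```

```bash
cat >> geo.py <<'E'
def loc():
    from workcell import get_obs
    d=get_obs()["position"]-lip;print("lip frame mm",(np.array([xw,yw,zw])@d*1000).round(1))
E
python3 log.py; python3 - <<'E'
from geo import *
loc()
Rm=Rt(-32);p=lip+.004*xw-.025*zw
plan(p,Rm)
E
```

```text
7.575 [ 0.903 -0.499 -1.468  2.314  0.606  0.833  0.102] [ 0.4435 -0.      0.1883] [ 0.21   0.866 -0.262  0.371] 0.0007498500654881753 [-0.1 -0.2 -0.9]
lip frame mm [-108.    25.9  -19.8]
q [ 0.9  -0.5  -1.47  2.31  0.61  0.83  0.1 ] tool shift(25mm) before turn [0.1  1.17 4.45] after turn [0.21 1.5  4.35] turn [ 4.3 -1.4 -0. ] 4.5 F [-0.1 -0.2 -0.9] clk 7.575
```

Call:
{"op": "move_arm", "data": {"moves": [[[0.2, 0.1, 0.8], [1, 0, 0], 0], [[0.2, 0.1, 0.8], [1, 0, 0], 0], [[0, 0, 0], [1, 0, 0], 0], [[0, 0, 0], [1, 0, 0], 0]]}}

```text
clock: 8.07
position: [0.4377, -0.0234, 0.1744]
ee_rot: [0.222, 0.864, -0.288, 0.349]
ft_force: [-0.1, -0.1, -1.0]
grip_width: 0.003
```

```bash
python3 log.py; python3 - <<'E'
from geo import *
loc()
Rm=Rt(-32);p=lip+.004*xw-.025*zw
plan(p,Rm)
from workcell import get_obs
q0=get_obs()["joint_pos"]
for ph in(-32,-38,-25):
  Rm=Rt(ph)
  for b in(0,.04,.08):
    q,e,r=ik(p-b*Rm[:,2],Rm,q0,1);print(ph,b,e,r,q.round(2))
E
```

```text
8.075 [ 0.768 -0.022 -1.467  2.313  1.019  1.193 -0.215] [ 0.4377 -0.0234  0.1744] [ 0.222  0.864 -0.288  0.349] 0.00310591176850548 [-0.1 -0.1 -1. ]
lip frame mm [-99.1   1.8 -30.4]
q [ 0.77 -0.02 -1.47  2.31  1.02  1.19 -0.22] tool shift(25mm) before turn [-0.44  2.08  3.54] after turn [-0.22  2.12  3.54] turn [ 0.7 -3.2  0.7] 3.3 F [-0.1 -0.1 -1. ] clk 8.075
-32 0 2.059499188218713e-07 0.00011228009103116433 [ 0.42  0.46 -1.1   2.24  1.47  1.43 -0.46]
-32 0.04 2.1078063843127466e-07 0.00011756270473650147 [ 0.39  0.41 -1.16  2.24  1.38  1.46 -0.45]
-32 0.08 2.1873221850002708e-07 0.00012491584835131996 [ 0.37  0.35 -1.22  2.23  1.28  1.5  -0.44]
-38 0 2.0203632944817643e-07 0.00012174230864682929 [ 0.31  0.54 -1.03  2.17  1.45  1.57 -0.48]
-38 0.04 2.0633952355823441e-07 0.00012700535226074317 [ 0.27  0.51 -1.07  2.16  1.37  1.61 -0.48]
-38 0.08 2.1363012591782107e-07 0.00013289083003114176 [ 0.22  0.48 -1.11  2.15  1.29  1.66 -0.48]
-25 0 2.029196322666148e-07 9.2577043973436e-05 [ 0.57  0.35 -1.19  2.32  1.5   1.24 -0.44]
-25 0.04 1.957273221498825e-07 8.848050923492092e-05 [ 0.6   0.25 -1.28  2.33  1.37  1.23 -0.41]
-25 0.08 1.771981369333329e-07 7.916198008018843e-05 [ 0.65  0.13 -1.4   2.33  1.22  1.21 -0.36]
```

Call:
{"op": "move_arm", "data": {"moves": [[[0, 0.7, 0.4], [0.2, -1.1, 0.2], 0], [[0, 0.7, 0.4], [0.2, -1.1, 0.2], 0], [[0, 0.7, 0.4], [0.2, -1.1, 0.2], 0], [[0, 0, 0], [0, 0, 0], 0]]}}

```text
clock: 8.57
position: [0.4756, -0.0071, 0.1427]
ee_rot: [0.218, 0.854, -0.297, 0.367]
ft_force: [-0.5, 0.3, 0.2]
grip_width: -0.002
```

```bash
python3 log.py; python3 - <<'E'
from geo import *
loc()
Rm=Rt(-32);p=lip+.004*xw-.025*zw
plan(p,Rm)
E
```

```text
8.575 [ 0.451  0.395 -1.268  2.259  1.328  1.502 -0.445] [ 0.4756 -0.0071  0.1427] [ 0.218  0.854 -0.297  0.367] -0.0015616271664501589 [-0.5  0.3  0.2]
lip frame mm [-53.5  26.7 -33.6]
q [ 0.45  0.39 -1.27  2.26  1.33  1.5  -0.44] tool shift(25mm) before turn [-0.38  0.31  2.51] after turn [-0.34  0.31  2.52] turn [ 0.1 -0.7  0.5] 0.9 F [-0.5  0.3  0.2] clk 8.575
```

Call:
{"op": "move_arm", "data": {"moves": [[[0, 0.1, 0.8], [0, 0, 0], 0], [[0, 0.1, 0.8], [0, 0, 0], 0], [[0, 0.1, 0.7], [0, 0, 0], 0], [[0, 0, 0], [0, 0, 0], 0]]}}

```text
clock: 9.07
position: [0.5086, -0.0417, 0.1108]
ee_rot: [0.22, 0.853, -0.298, 0.368]
ft_force: [0.3, 1.3, 0.1]
grip_width: 0.003
```

```bash
python3 log.py; python3 - <<'E'
from geo import *
import cv2
from workcell import *
loc()
plan(lip-.025*zw,Rt(-32))
t=camera("top")[110:270,160:350];s=camera("scene")[90:250,130:320]
im=np.hstack([cv2.resize(t,(570,480),interpolation=3)[:, 100:500],cv2.resize(s,(570,480),interpolation=3)[:,170:570]])
cv2.imwrite("pics/c.png",im[:,:,::-1])
E
```

```text
9.075 [ 0.453  0.486 -1.152  2.251  1.471  1.466 -0.465] [ 0.5086 -0.0417  0.1108] [ 0.22   0.853 -0.298  0.368] 0.003215686051113033 [0.3 1.3 0.1]
lip frame mm [ -2.2   1.  -32. ]
q [ 0.45  0.49 -1.15  2.25  1.47  1.47 -0.47] tool shift(25mm) before turn [-0.28  0.01  0.09] after turn [-0.28  0.01  0.09] turn [-0.1 -0.5  0.3] 0.6 F [0.3 1.3 0.1] clk 9.075
```

View pics/c.png

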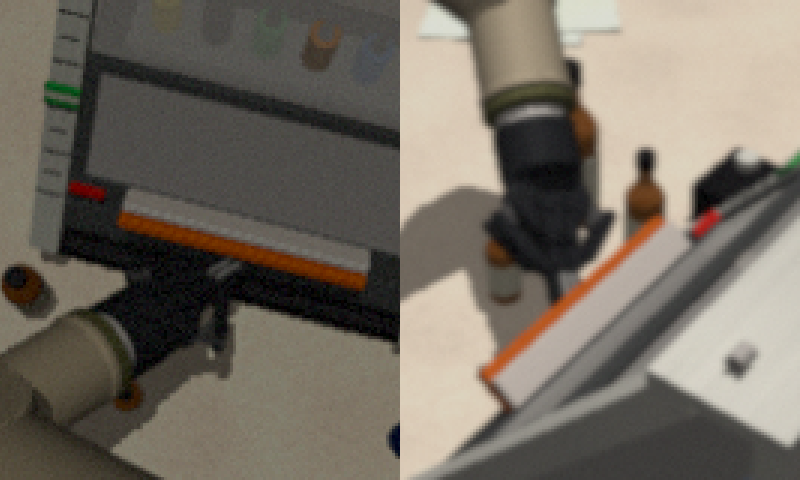

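```bash
python3 - <<'E'
from geo import *
from h import tri,T,S,onplane,proj
B=np.array([xw,yw,zw])
for n,t,s in(("ptr tip",T(196,201),S(431,244)),("ptr R",T(241,208),S(396,272)),("mark in",T(208,90),S(518,188)),("mark out",T(165,80),S(553,158)),("guard R end front?",T(570,328),S(114,460))):
    p,e=tri(t,s);print(n,(B@(p-lip)*1000).round(1),round(e*1000,1))
for xo in(.008,.014,.020):
    z=[(B@(onplane("top",T(*t),lip+xo*xw,xw)-lip)*1000).round(1) for t in((196,201),(208,90),(165,80))]
    print(xo,z, z[1][2]-z[0][2])
E
```

```text
ptr tip [ 13.3 176.7   0.9] 5.1
ptr R [ 12.5 139.3   2.6] 2.0
mark in [ 11.8 178.3 101.8] 1.2
mark out [ 11.2 212.3 104.8] 8.4
guard R end front? [ -20.5 -120.4    0.3] 4.4
0.008 [array([  8. , 174.2,   2.7]), array([  8. , 177.3, 103.8]), array([  8. , 209.3, 103. ])] 101.1
0.014 [array([ 14. , 175.3,  -2.1]), array([ 14. , 178.4,  99.8]), array([ 14. , 210.6,  98.9])] 101.89999999999999
0.02 [array([ 20. , 176.3,  -6.9]), array([ 20. , 179.4,  95.7]), array([ 20. , 211.9,  94.9])] 102.60000000000001
```

The fingertips are beneath the lip at about mid-length ((225,265) in the left half). The window needs about 101 mm of travel. I'll push slowly and stop short to re-measure.

Call:
{"op": "move_arm", "data": {"moves": [[[-0.25, 0, 0], [0, 0, 0], 0], [[-0.25, 0, 0], [0, 0, 0], 0], [[-0.25, 0, 0], [0, 0, 0], 0], [[-0.25, 0, 0], [0, 0, 0], 0]]}}

```text
clock: 9.68
position: [0.5245, -0.0437, 0.1294]
ee_rot: [0.219, 0.854, -0.297, 0.368]
ft_force: [-6.5, 3.8, -1.8]
grip_width: -0.002
```

```bash
python3 log.py; python3 - <<'E'
from geo import *
loc()
plan(lip,Rt(-32))
E
```

```text
9.675 [ 0.486  0.456 -1.166  2.216  1.458  1.445 -0.4  ] [ 0.5245 -0.0437  0.1294] [ 0.219  0.854 -0.297  0.368] -0.0021006847622872305 [-6.5  3.8 -1.8]
lip frame mm [-1.9  2.8 -7.6]
q [ 0.49  0.46 -1.17  2.22  1.46  1.44 -0.4 ] tool shift(25mm) before turn [-0.31 -0.06  0.12] after turn [-0.3  -0.05  0.13] turn [ 0.1 -0.6  0.4] 0.7 F [-6.5  3.8 -1.8] clk 9.675
```

Call:
{"op": "move_arm", "data": {"moves": [[[-0.3, 0, 0], [0, 0, 0], 0], [[-0.3, 0, 0], [0, 0, 0], 0], [[-0.3, 0, 0], [0, 0, 0], 0]]}}

```text
clock: 10.05
position: [0.5386, -0.0472, 0.1464]
ee_rot: [0.219, 0.854, -0.297, 0.368]
ft_force: [-6.5, 3.2, -1.9]
grip_width: -0.001
```

```bash
python3 log.py; cat > see.py <<'E'
from geo import *
import cv2,sys
from workcell import *
loc()
plan(lip,Rt(-32))
t=camera("top")[115:215,190:290];s=camera("scene")[110:190,250:330]
cv2.imwrite(sys.argv[1],np.hstack([cv2.resize(t,(400,400),interpolation=2),cv2.resize(s,(400,400),interpolation=2)])[:,:,::-1])
# red tip, white line from colour
T0=camera("top").astype(int);r,g,b=T0[...,0],T0[...,1],T0[...,2]
for n,m in(("red",(r>2*g)&(r>2*b)&(r>50)),("green",(g>1.5*r)&(g>1.3*b)&(g>50))):
    m[:, :195]=0;m[:,250:]=0;m[:100]=0;m[200:]=0;v,uu=np.nonzero(m)
    print(n,len(v),(uu.mean(),v.mean(),uu.min(),uu.max(),v.min(),v.max()) if len(v) else 0)
E
python3 see.py pics/d.png
```

```text
10.05 [ 0.516  0.433 -1.176  2.183  1.447  1.428 -0.343] [ 0.5386 -0.0472  0.1464] [ 0.219  0.854 -0.297  0.368] -0.0013392624490737412 [-6.5  3.2 -1.9]
lip frame mm [-1.7  2.8 14.7]
q [ 0.52  0.43 -1.18  2.18  1.45  1.43 -0.34] tool shift(25mm) before turn [ 0.59 -0.05  0.12] after turn [ 0.59 -0.06  0.12] turn [ 0.1 -0.6  0.4] 0.7 F [-6.5  3.2 -1.9] clk 10.05
red 139 (np.float64(234.3525179856115), np.float64(171.28057553956833), np.int64(217), np.int64(249), np.int64(161), np.int64(180))
green 57 (np.float64(213.7719298245614), np.float64(140.68421052631578), np.int64(208), np.int64(220), np.int64(137), np.int64(145))
```

View pics/d.png

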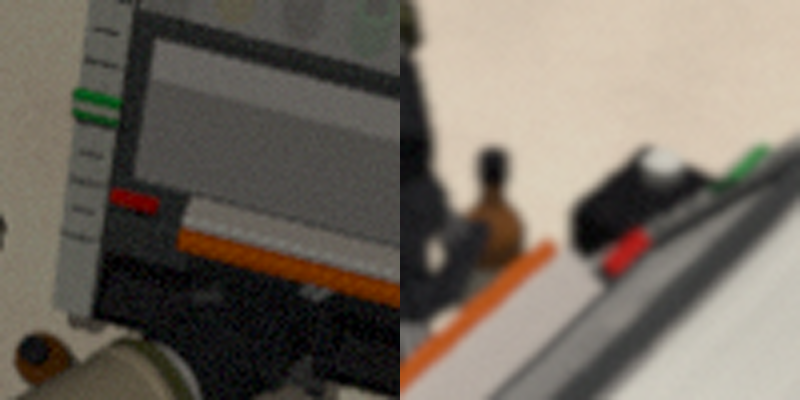

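```bash
python3 - <<'E'
from geo import *
from h import *
B=np.array([xw,yw,zw])
t=lambda u,v:((u+.5)/4-.5+190,(v+.5)/4-.5+115)
a,b=[B@(onplane("top",t(*p),lip+.012*xw,xw)-lip)*1000 for p in((109,196),(121,112))]
print(a,b,b[2]-a[2])
s=lambda u,v:((u+.5)/5-.5+250,(v+.5)/5-.5+110)
for n,p,q in(("tip",(109,196),(650,236)),("mark",(121,112),(722,186))):
    x,e=tri(t(*p),s(q[0]-400,q[1]));print(n,(B@(x-lip)*1000).round(1),e)
E
```

```text
[ 12.    176.739  31.5  ] [ 12.    176.893 103.744] 72.2445289757564
tip [ 14.8 178.7  31.7] 0.004852840536386737
mark [ 12.  176.8 103.6] 0.000334210968937493
```

Call:
{"op": "move_arm", "data": {"moves": [[[-0.3, 0, 0], [0, 0, 0], 0], [[-0.3, 0, 0], [0, 0, 0], 0], [[-0.3, 0, 0], [0, 0, 0], 0], [[-0.3, 0, 0], [0, 0, 0], 0]]}}

```text
clock: 10.7
position: [0.5575, -0.0521, 0.1691]
ee_rot: [0.219, 0.854, -0.297, 0.368]
ft_force: [-6.6, 2.5, -1.5]
grip_width: -0.003
```

Call:
{"op": "move_arm", "data": {"moves": [[[-0.3, 0, 0], [0, 0, 0], 0], [[-0.3, 0, 0], [0, 0, 0], 0], [[-0.3, 0, 0], [0, 0, 0], 0], [[-0.2, 0, 0], [0, 0, 0], 0], [[0, 0, 0], [0, 0, 0], 0]]}}

```text
clock: 11.32
position: [0.5755, -0.0565, 0.1906]
ee_rot: [0.219, 0.853, -0.297, 0.369]
ft_force: [-2.7, 0.5, 0.1]
grip_width: 0.0
```

```bash
python3 log.py; python3 - <<'E'
from geo import *
import cv2
from workcell import *
loc()
t=(camera("top")[120:180,190:250]/3.+camera("top")[120:180,190:250]/3.+camera("top")[120:180,190:250]/3.)
s=sum(camera("scene")[120:180,290:350]/3. for _ in range(3))
im=np.hstack([cv2.resize(x.clip(0,255).astype(np.uint8),(400,400),interpolation=2) for x in(t*1.3,s)])
cv2.imwrite("pics/e.png",im[:,:,::-1])
E
```

```text
11.325 [ 0.575  0.393 -1.19   2.088  1.424  1.398 -0.206] [ 0.5755 -0.0565  0.1906] [ 0.219  0.853 -0.297  0.369] 0.0003568088483095278 [-2.7  0.5  0.1]
lip frame mm [-0.9  2.6 73.1]
```

View pics/e.png

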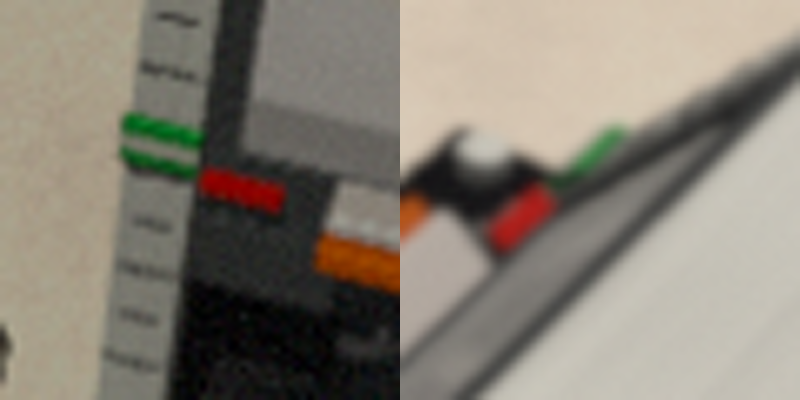

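```bash
cat > rem.py <<'E'
from geo import *
from h import *
import sys
B=np.array([xw,yw,zw])
t=lambda u,v:((u+.5)/6.6667-.5+190,(v+.5)/6.6667-.5+120)
s=lambda u,v:((u+.5)/6.6667-.5+290,(v+.5)/6.6667-.5+120)
v=list(map(float,sys.argv[1:]))
for xo in(.010,.013):
    a,b=[B@(onplane("top",t(*p),lip+xo*xw,xw)-lip)*1000 for p in(v[:2],v[2:4])];print(a.round(1),b.round(1),b[2]-a[2])
E
python3 rem.py 202 182 200 156
```

```text
[ 10.  174.8  91.5] [ 10.  177.2 103.7] 12.235100695731205
[ 13.  175.4  89.4] [ 13.  177.8 101.7] 12.278541122258801
```

Call:
{"op": "move_arm", "data": {"moves": [[[-0.1, 0, 0], [0, 0, 0], 0], [[-0.1, 0, 0], [0, 0, 0], 0], [[-0.1, 0, 0], [0, 0, 0], 0], [[-0.1, 0, 0], [0, 0, 0], 0], [[0, 0, 0], [0, 0, 0], 0]]}}

```text
clock: 12.25
position: [0.5817, -0.058, 0.1979]
ee_rot: [0.219, 0.853, -0.297, 0.368]
ft_force: [-3.8, 1.4, -0.2]
grip_width: -0.0
```

```bash
python3 log.py; cat > see2.py <<'E'
from geo import *
import cv2,sys
from workcell import *
loc()
t=sum(camera("top")[120:180,190:250]/6. for _ in range(6));s=sum(camera("scene")[120:180,290:350]/4. for _ in range(4))
im=np.hstack([cv2.resize(x.clip(0,255).astype(np.uint8),(400,400),interpolation=2) for x in(t*1.3,s)])
cv2.imwrite(sys.argv[1],im[:,:,::-1])
E
python3 see2.py pics/f.png
```

```text
12.25 [ 0.582  0.389 -1.191  2.071  1.42   1.395 -0.183] [ 0.5817 -0.058   0.1979] [ 0.219  0.853 -0.297  0.368] -0.0003155510914103494 [-3.8  1.4 -0.2]
lip frame mm [-0.8  2.6 82.7]
```

View pics/f.png

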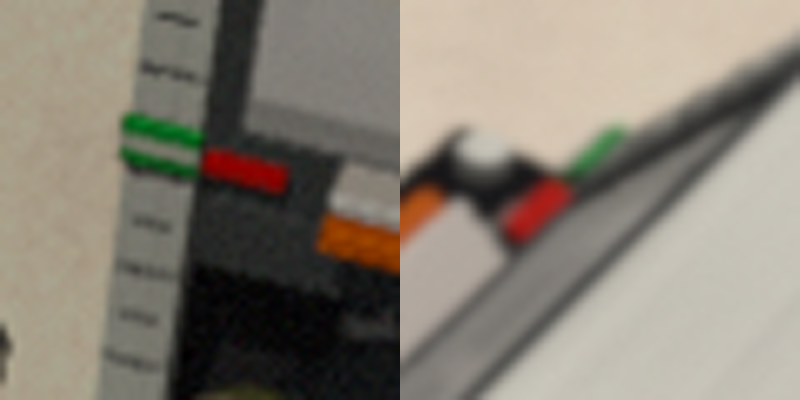

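```bash
cat > cen.py <<'E'
from geo import *
from h import *
from workcell import *
B=np.array([xw,yw,zw])
def cent(n,box,col):
    I=sum(camera(n).astype(float) for _ in range(5))/5
    y0,y1,x0,x1=box;r,g,b=I[y0:y1,x0:x1].transpose(2,0,1)
    w=(r-np.maximum(g,b)) if col=='r' else (g-np.maximum(r,b))
    w=np.where(w>.35*w.max(),w,0);v,u=np.mgrid[y0:y1,x0:x1]
    return ((w*u).sum()/w.sum(),(w*v).sum()/w.sum())
z={}
for nm,col,bt,bs in(("ptr",'r',(138,156,216,236),(140,160,303,320)),("mark",'g',(134,150,205,225),(134,152,312,326))):
    a,b=cent("top",bt,col),cent("scene",bs,col);p,e=tri(a,b);z[nm]=B@(p-lip)*1000
    q=[(B@(onplane("top",a,lip+xo*xw,xw)-lip)*1000)[2].round(1) for xo in(.008,.011,.014)]
    print(nm,np.round(a,2),np.round(b,2),z[nm].round(1),round(e*1000,1),q)
E
python3 cen.py
```

```text
ptr [226.3  145.08] [310.17 150.89] [ 12.9 158.8 101.1] 1.1 [np.float64(103.9), np.float64(101.9), np.float64(99.8)]
mark [213.64 140.49] [319.22 142.24] [ 11.3 195.5 107.4] 3.1 [np.float64(108.2), np.float64(106.1), np.float64(104.1)]
```

```bash
cat > prof.py <<'E'
from geo import *
from h import *
from workcell import *
I=sum(camera("top").astype(float) for _ in range(10))/10
np.set_printoptions(linewidth=200,precision=0,suppress=True)
for u in(210,212,214,216,218): print(u,"r",I[134:150,u,0],"g",I[134:150,u,1])
for u in(222,224,226,228,230,): 
    w=(I[135:156,u,0]-I[135:156,u,1:].max(-1)).clip(8)-8; print(u,"ptr row",((w*np.arange(135,156)).sum()/w.sum()).round(2), w)
E
python3 prof.py
```

```text
210 r [94. 95. 83. 32.  3. 14. 62. 92. 69. 18. 12. 40. 70. 90. 92. 91.] g [94. 94. 89. 80. 85. 73. 82. 92. 83. 69. 54. 42. 69. 90. 91. 90.]
212 r [94. 93. 89. 66. 16.  8. 45. 82. 87. 41. 20. 37. 68. 92. 92. 92.] g [93. 92. 90. 88. 88. 73. 78. 88. 89. 76. 62. 42. 67. 92. 92. 91.]
214 r [93. 94. 94. 80. 38.  4.  8. 60. 92. 69. 16. 14. 57. 87. 89. 88.] g [93. 93. 94. 86. 84. 86. 71. 80. 92. 81. 66. 53. 57. 85. 88. 87.]
216 r [89. 92. 90. 85. 63. 16. 10. 45. 83. 85. 40. 10. 32. 64. 90. 91.] g [89. 91. 89. 87. 86. 89. 73. 78. 90. 88. 73. 58. 40. 63. 91. 90.]
218 r [94. 94. 95. 94. 81. 40.  9.  9. 60. 89. 66. 22. 24. 58. 82. 78.] g [93. 93. 94. 93. 88. 85. 88. 72. 80. 90. 80. 64. 52. 57. 80. 77.]
222 ptr row 144.02 [ 0.  0.  0.  0.  0.  0.  0. 39. 92. 95. 84. 47.  0.  0.  0.  0.  0.  0.  0.  0.  0.]
224 ptr row 144.41 [ 0.  0.  0.  0.  0.  0.  0. 23. 73. 97. 94. 69. 14.  0.  0.  0.  0.  0.  0.  0.  0.]
226 ptr row 145.05 [ 0.  0.  0.  0.  0.  0.  0.  0. 39. 92. 96. 85. 52.  0.  0.  0.  0.  0.  0.  0.  0.]
228 ptr row 145.41 [ 0.  0.  0.  0.  0.  0.  0.  0. 23. 75. 97. 95. 68. 14.  0.  0.  0.  0.  0.  0.  0.]
230 ptr row 146.04 [ 0.  0.  0.  0.  0.  0.  0.  0.  0. 40. 91. 95. 86. 51.  0.  0.  0.  0.  0.  0.  0.]
```

```bash
cat > prof2.py <<'E'
from workcell import *
import numpy as np
I=sum(camera("scene").astype(float) for _ in range(12))/12
np.set_printoptions(linewidth=200,precision=0,suppress=True)
def edges(w,v0):
    h=w.max()/2;i=np.nonzero(w>h)[0];a,b=i[0],i[-1]
    return v0+a-(w[a]-h)/(w[a]-w[a-1]), v0+b+(w[b]-h)/(w[b]-w[b+1])
for u in range(306,316):
    w=I[138:165,u,0]-I[138:165,u,1:].max(-1);print(u,"red",w[2:24],np.round(edges(w,138),2))
for u in range(314,325):
    w=I[130:158,u,1]-I[130:158,u,[0]].max(-1);print(u,"grn",w[2:24],np.round(edges(w,130),2))
E
python3 prof2.py
```

```text
306 red [13. 11.  7.  4.  3.  2.  1. -1.  1.  9. 24. 48. 72. 87. 81. 53. 20.  5.  3.  3.  3.  3.] [151. 155.]
307 red [ 16.  14.  11.   7.   3.   2.   1.  -0.   6.  22.  47.  80. 109. 123. 114.  81.  35.   7.   2.   2.   3.   4.] [150. 155.]
308 red [ 16.  15.  14.  10.   6.   2.   0.   4.  21.  46.  79. 111. 133. 138. 122.  84.  34.   6.   2.   2.   4.   3.] [150. 155.]
309 red [ 16.  15.  15.  11.   7.   2.   3.  19.  47.  80. 112. 133. 140. 131. 106.  62.  20.   3.   2.   3.   4.   4.] [149. 155.]
310 red [ 16.  16.  15.  13.   9.   6.  15.  46.  82. 113. 133. 139. 132. 108.  69.  29.   7.   3.   3.   4.   4.   4.] [148. 154.]
311 red [ 16.  16.  16.  14.  11.   9.  28.  74. 111. 133. 140. 134. 109.  69.  30.   9.   4.   4.   3.   4.   4.   4.] [147. 153.]
312 red [ 16.  15.  15.  15.  12.  10.  35.  89. 126. 139. 137. 116.  74.  30.   8.   3.   3.   4.   4.   4.   4.   4.] [147. 152.]
313 red [ 15.  15.  15.  15.  12.   8.  26.  81. 120. 133. 120.  84.  38.  10.   3.   3.   3.   4.   4.   4.   4.   4.] [147. 151.]
314 red [ 16.  15.  15.  13.   7.  -2.   7.  52.  92. 106.  87.  4
[... 971 characters left out ...]
1.  -3.  -2.  -3.  -3.  -4.] [141. 144.]
320 grn [-16. -15. -15. -15. -14. -12.  -8.   7.  32.  55.  53.  32.  14.   3.   0.   0.  -2.  -2.  -3.  -3.  -3.  -3.] [140. 143.]
321 grn [-15. -15. -15. -15. -13. -10.  -0.  22.  50.  51.  30.  13.   4.   0.  -0.  -0.  -1.  -3.  -3.  -3.  -4.  -4.] [139. 142.]
322 grn [-15. -15. -15. -15. -13.  -7.   6.  30.  44.  30.  12.   3.   0.  -0.  -0.  -1.  -2.  -3.  -3.  -3.  -4.  -3.] [139. 141.]
323 grn [-15. -14. -14. -14. -12.  -8.   3.  18.  22.  12.   3.  -0.  -0.  -0.  -1.  -2.  -3.  -3.  -3.  -3.  -4.  -4.] [139. 141.]
324 grn [-14. -14. -14. -14. -13. -11.  -6.   3.   6.   2.  -1.   0.  -0.  -1.  -2.  -2.  -3.  -3.  -4.  -4.  -4.  -4.] [139. 141.]
```

```bash
cat > fit.py <<'E'
from geo import *
from h import *
from scipy.optimize import least_squares
B=np.array([xw,yw,zw])
def vat(n,u,x,z,y0,y1,d=(0,0)):
    p=proj(n,np.array([lip+np.array([x,y,z])@B for y in(y0,y1)])); 
    return p[0,1]+(u-p[0,0])*(p[1,1]-p[0,1])/(p[1,0]-p[0,0])
P,C=(.142,.176),(.180,.214)
def res(q,full=True):
    xf,xb,zc,cf,cb,zl,s=q
    r=[vat("top",222,xb,zc+.0025,*P)-142.08,vat("top",222,xf,zc-.0025,*P)-146.0,
       vat("top",226,xb,zc+.0025,*P)-143.08,vat("top",226,xf,zc-.0025,*P)-147.0,
       vat("top",214,cf,zl,*C)-142.05,vat("top",214,cb,zl+.011,*C)-137.73,vat("top",214,cf,zl-.011,*C)-145.3,
       vat("scene",310,xf,zc+.0025,*P)+s-147.65,vat("scene",310,xb,zc+.0025,*P)+s-154.0,
       vat("scene",319,cf,zl+.011,*C)+s-140.4,vat("scene",319,cb,zl+.011,*C)+s-144.25]
    return np.r_[r,.1*s]
for w in(0,1):
  s=least_squares(res,[.01,.02,.1,.01,.015,.1,0],x_scale=[.01]*6+[1]);
  break
print((s.x[:6]*1000).round(1),s.x[6].round(2),"remaining",(s.x[5]-s.x[2])*1000);print(s.fun.round(2))
E
python3 fit.py
```

```text
[  8.5  20.2  99.5   9.3  15.9 102.2] -0.91 remaining 2.773737797667153
[-0.08  0.05 -0.05  0.08  0.13 -0.42  0.31  0.05 -0.05  0.17 -0.17 -0.09]
```

Call:
{"op": "move_arm", "data": {"moves": [[[-0.06, 0, 0], [0, 0, 0], 0], [[-0.06, 0, 0], [0, 0, 0], 0], [[0, 0, 0], [0, 0, 0], 0]]}}

```text
clock: 15.22
position: [0.5836, -0.0585, 0.2002]
ee_rot: [0.219, 0.853, -0.297, 0.368]
ft_force: [-4.4, 0.8, -1.8]
grip_width: 0.002
```

```bash
python3 log.py; python3 prof.py; python3 see2.py pics/g.png
```

```text
15.225 [ 0.585  0.387 -1.191  2.066  1.419  1.394 -0.177] [ 0.5836 -0.0585  0.2002] [ 0.219  0.853 -0.297  0.368] 0.0019210973773923833 [-4.4  0.8 -1.8]
210 r [95. 96. 81. 30.  4. 22. 61. 91. 70. 14. 13. 39. 70. 91. 91. 91.] g [94. 94. 87. 80. 84. 75. 80. 91. 84. 68. 54. 40. 68. 90. 90. 91.]
212 r [93. 93. 89. 64. 19.  5. 44. 82. 87. 43. 16. 35. 68. 92. 91. 91.] g [92. 92. 90. 88. 89. 72. 77. 89. 89. 77. 61. 42. 66. 91. 91. 91.]
214 r [94. 93. 94. 81. 34.  5. 12. 58. 92. 69. 17. 18. 58. 86. 91. 89.] g [94. 93. 93. 87. 81. 85. 72. 79. 93. 81. 66. 55. 57. 86. 90. 88.]
216 r [90. 89. 91. 85. 63. 14.  7. 44. 84. 85. 42. 15. 30. 62. 90. 91.] g [90. 90. 90. 87. 87. 88. 73. 77. 90. 88. 74. 60. 38. 61. 89. 92.]
218 r [94. 94. 93. 95. 81. 41.  7. 11. 60. 89. 63. 21. 25. 57. 83. 79.] g [94. 94. 92. 93. 88. 86. 88. 73. 81. 90. 80. 66. 51. 56. 83. 78.]
222 ptr row 143.06 [ 0.  0.  0.  0.  0.  0. 37. 92. 97. 84. 52.  0.  0.  0.  0.  0.  0.  0.  0.  0.  0.]
224 ptr row 143.39 [ 0.  0.  0.  0.  0.  0. 22. 74. 98. 93. 68. 11.  0.  0.  0.  0.  0.  0.  0.  0.  0.]
226 ptr row 144.06 [ 0.  0.  0.  0.  0.  0.  0. 38. 92. 96. 86. 52.  0.  0.  0.  0.  0.  0.  0.  0.  0.]
228 ptr row 144.58 [ 0.  0.  0.  0.  0.  0.  0. 13. 64. 96. 94. 70. 20.  0.  0.  0.  0.  0.  0.  0.  0.]
230 ptr row 145.05 [ 0.  0.  0.  0.  0.  0.  0.  0. 40. 91. 97. 83. 53.  0.  0.  0.  0.  0.  0.  0.  0.]
lip frame mm [-0.7  2.6 85.8]
```

View pics/g.png

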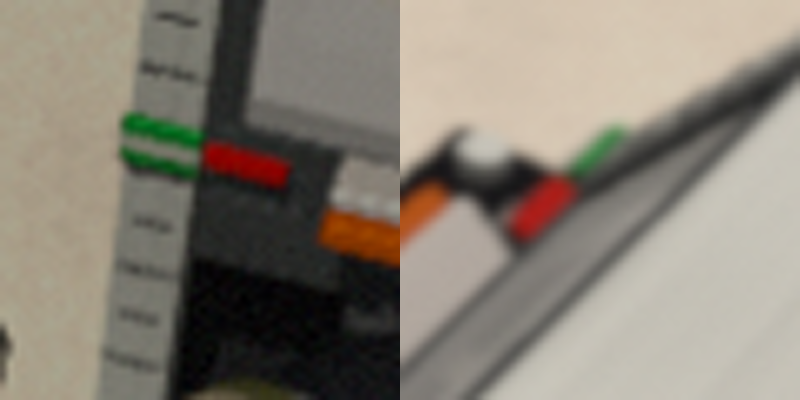

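The pointer and white line now read level: pointer face centre about row 144.2 and line about 144.0 when both are taken at column 222. I'll lower slightly, then draw back along the fingers.

Call:
{"op": "move_arm", "data": {"moves": [[[0.3, 0, 0], [0, 0, 0], 0], [[0.4, 0, 0], [0, 0, 0], 0], [[0, 0, -0.7], [0, 0, 0], 0], [[0, 0, -0.8], [0, 0, 0], 0], [[0, 0, -0.8], [0, 0, 0], 0]]}}

```text
clock: 16.85
position: [0.5435, -0.0159, 0.2199]
ee_rot: [0.219, 0.853, -0.297, 0.369]
ft_force: [-0.3, -0.7, 0.7]
grip_width: -0.001
```

```bash
python3 log.py; python3 -c "
from geo import *
loc()";python3 prof.py | grep -E 'ptr|^214'
```

```text
16.85 [ 0.562  0.311 -1.278  2.091  1.306  1.448 -0.196] [ 0.5435 -0.0159  0.2199] [ 0.219  0.853 -0.297  0.369] -0.0009031028923252089 [-0.3 -0.7  0.7]
lip frame mm [-51.   34.5  69.3]
214 r [96. 96. 96. 83. 35.  6. 11. 61. 95. 72. 17. 18. 58. 88. 93. 91.] g [94. 95. 95. 90. 84. 88. 74. 83. 96. 84. 67. 56. 58. 86. 92. 90.]
222 ptr row 143.05 [  0.   0.   0.   0.   0.   0.  39.  94. 100.  88.  52.   0.   0.   0.   0.   0.   0.   0.   0.   0.   0.]
224 ptr row 143.44 [  0.   0.   0.   0.   0.   0.  23.  74. 100.  97.  72.  16.   0.   0.   0.   0.   0.   0.   0.   0.   0.]
226 ptr row 144.07 [ 0.  0.  0.  0.  0.  0.  0. 37. 95. 98. 88. 53.  0.  0.  0.  0.  0.  0.  0.  0.  0.]
228 ptr row 144.56 [  0.   0.   0.   0.   0.   0.   0.  14.  65. 100.  96.  71.  20.   0.   0.   0.   0.   0.   0.   0.   0.]
230 ptr row 145.03 [ 0.  0.  0.  0.  0.  0.  0.  0. 43. 96. 99. 87. 52.  0.  0.  0.  0.  0.  0.  0.  0.]
```

Pointer unchanged after letting go. I'll draw farther back and slightly outward, then run a last check.

Call:
{"op": "move_arm", "data": {"moves": [[[0, 0, -0.8], [0, 0, 0], 0], [[0, 0, -0.8], [0, 0, 0], 0], [[0, 0, -0.5], [0, 0, 0], 0], [[0, 0, 0], [0, 0, 0], 0], [[0, 0, 0], [0, 0, 0], 0]]}}

```text
clock: 17.98
position: [0.518, 0.017, 0.2474]
ee_rot: [0.219, 0.853, -0.297, 0.368]
ft_force: [-0.3, 0.8, -0.6]
grip_width: 0.002
```

```bash
python3 log.py; python3 -c "
from geo import *
loc()";python3 prof.py | grep -E 'ptr'; python3 - <<'E'
import cv2,numpy as np
from workcell import *
t=camera("top")[90:290,150:390];s=camera("scene")[70:350,120:420]
cv2.imwrite("pics/z.png",np.hstack([cv2.resize(t,(400,333)),cv2.resize(s,(357,333))])[:,:,::-1])
E
```

```text
17.975 [ 0.552  0.242 -1.347  2.073  1.205  1.493 -0.175] [0.518  0.017  0.2474] [ 0.219  0.853 -0.297  0.368] 0.0019617840779387946 [-0.3  0.8 -0.6]
lip frame mm [-93.7  60.2  69.4]
222 ptr row 143.05 [  0.   0.   0.   0.   0.   0.  40.  97. 102.  89.  54.   0.   0.   0.   0.   0.   0.   0.   0.   0.   0.]
224 ptr row 143.43 [  0.   0.   0.   0.   0.   0.  22.  76. 102.  98.  74.  13.   0.   0.   0.   0.   0.   0.   0.   0.   0.]
226 ptr row 144.05 [  0.   0.   0.   0.   0.   0.   0.  42.  97. 101.  88.  57.   0.   0.   0.   0.   0.   0.   0.   0.   0.]
228 ptr row 144.57 [  0.   0.   0.   0.   0.   0.   0.  15.  66. 102. 100.  76.  20.   0.   0.   0.   0.   0.   0.   0.   0.]
230 ptr row 145.03 [  0.   0.   0.   0.   0.   0.   0.   0.  42.  96. 100.  91.  50.   0.   0.   0.   0.   0.   0.   0.   0.]
```

View pics/z.png

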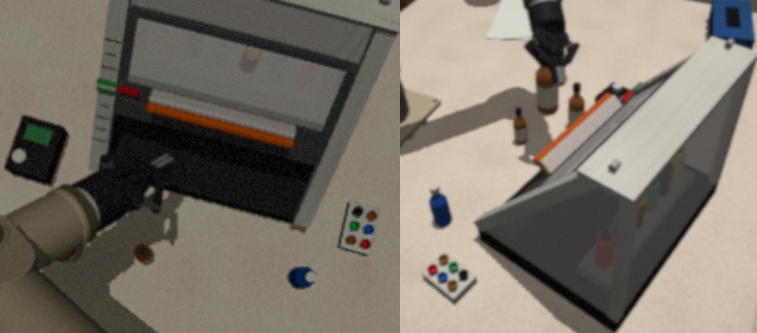

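```bash
python3 -c "
from workcell import *
print(hand_in())"
```

```text
the job is handed in; nothing more can be done
None
```

The window is up at the marker, the hand is drawn clear and the job is handed in at about 18.7 s of the 38 s allowed.

**What I did:** I brought the shut fingertips in from the left under the middle of the orange lip. I then pushed the window up its slope about 101 mm, with forces of 8 N or less, in ever smaller steps. After that I lowered the fingers off the lip and drew back along their own line.

**Last checks:**
- **Level:** In the top view, the pointer's front face and the white line agree to about 0.2 px, or roughly 0.5 mm. The pointer had not moved after the hand was withdrawn.
- **Touching nothing:** The wrist force reads zero to within noise, and the fingertip is about 75 mm out from the lip's edge.
- **Everything else:** The bottles, power unit, cup rack and marker look where they were. In the top view, the hand and arm hide two of the amber bottles. The scene view shows both standing at their original pixels.

**Where the measurements disagreed:** My last estimates of the remaining travel ranged from 0 to 6 mm, because the top view also shows the pointer's upper face. I settled it at 2.8 mm with an edge fit over both cameras, then pushed 3.1 mm. The level is therefore good to about 1 mm by estimate.

I viewed 11 of the 12 pictures allowed, more than the planned 8.

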